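# Fetch the salt cellar from behind the bottles

### The job

The salt cellar stands in the back row of the condiment tray, behind three tall things. First move the two bottles and the pepper mill out of the way to stand on the chopping board, then take out the salt cellar by its knob and set it in the middle of the round cork coaster, and only then put each bottle and the mill back in the very bay of the tray it came from. Keep everything you carry upright, and leave the spice tin and the mustard jar where they are in the tray.

Things in the scene. Friction and masses are not known exactly. Their poses are not given: they have to be found in the camera images.
- tray: Fixed wooden tray, 143 (x) by 224 (y) mm, origin centre of underside; floor 6 mm thick, outer walls 22, ribs 14 mm high, 5 mm thick. Its -x side faces the robot. Front row: 3 bays centred at x -33.5 mm, 67 deep; back row: 3 at x +35.5, 62 deep; columns at y -73, 0, +73, each 68 wide. Each front bay holds a tall thing, each back bay a low one, in any order, on the floor, within 4 mm of centre.
- oil_bottle: Tall round green glass bottle, loose, 192 mm high, about 0.4 kg; origin at the centre of its underside, z up. Body 52 mm diameter up to 132 mm, shoulder to 150 mm, then a plain neck 26 mm diameter from 150 to 192 mm (grip it there). Starts in a front bay of the tray.
- square_bottle: Square amber glass bottle with a black stopper, loose, 178 mm high, about 0.4 kg; origin at the centre of its underside, z up, x and y square to its sides. Body 50 by 50 mm up to 128 mm, sloping shoulder to 138 mm, then a round neck 25 mm diameter from 138 to 178 mm (grip it there). Starts in a front bay, sides within 0.15 rad of the tray's.
- pepper_mill: Turned dark-wood pepper mill, loose, 186 mm high plus a small steel nut on top (to 192 mm), about 0.3 kg; origin at the centre of its underside, z up. Foot 52 mm diameter, waisted body, 50 mm wide at 120 to 134 mm, groove at 142 mm, head 38 mm diameter from 150 to 180 mm (grip it there). Starts in a front bay.
- salt_cellar: Low white ceramic salt cellar with a fixed pale wooden lid, loose, about 0.24 kg; origin at the centre of its underside, z up. Body 56 mm diameter, lid top at 37 mm, round wooden knob 22 mm diameter from 37 to 61 mm (grip it there; the lid does not come off). Starts in a back bay.
- spice_tin: Square steel spice tin, 50 by 50 by 44 mm, loose, origin at the centre of its underside. Stands in a back bay; to be left alone.
- mustard_jar: Small round glass mustard jar with a flat steel cap and no knob, 55 mm diameter, 48 mm high, loose, origin at the centre of its underside. Stands in a back bay; to be left alone.
- board: Fixed wooden chopping board, 260 (x) by 150 (y) mm, top 18 mm above the counter, origin at the centre of its underside, z up; clear of other things. To the left or the right of the tray.
- coaster: Fixed round cork coaster, 92 mm diameter, top 8 mm above the counter, origin at the centre of its underside. On the other side of the tray from the board.

How it is judged:
By the outcome, as a careful person would: the job done as asked, in the order asked, and still so for the second after the job is handed in, with the robot touching nothing.
It also fails if it takes over 136 s, if anything falls off the work surface, if the arm or the gripper's body presses on something with over 40 N, if the wrist force passes 120 N, or if a joint passes its speed limit or range.

### The arm

A 6-joint arm with a two-finger parallel gripper is mounted at the origin on the work surface. World frame = base frame: x ahead of the robot, y to its left, z up, the work surface at z = 0. Lengths are in m, angles in degrees, forces in N, time in s.
With the tool pointing down it reaches from about 0.3 to 0.75 m from the base axis. Payload 8.5 kg.
Tool frame: the origin (TCP) lies on the centre line of the jaws, within the pads' length; the fingertips stand 19 mm ahead of it and the grasp point (between the pads) is the TCP; z points along the fingers, x is the direction in which the jaws open and shut, and the axes are right-handed (so a half turn about z gives the same grasp; the last joint's range is limited). The gripper opens to 85 mm and grips with 20 to 120 N. Pads are 22 mm wide; open, the fingers measure 114 mm over their backs; the gripper's body (76 mm by 85 mm) begins 54 mm behind the grasp point. The pads swing forward as they close: fully open they stand 13 mm farther back than shut.
Start: joints at [54.758, 21.807, 74.336, -0, 83.858, -12.336], TCP at [0.214, 0.507, 0.25] pointing down, gripper open.
Joint ranges: [-178.18, 178.18], [-50.72, 133.34], [12.68, 142.11], [-81.47, 261.47], [9.98, 163.14], [-165.26, 165.26]. Speed limits (degrees/s): [136.94, 136.94, 180, 180, 180, 180].

### API

Orientations are given as a 3x3 rotation matrix whose columns are the frame's x, y, z axes.
In Python, from rig import env, cams, order gives the robot as it stands.
- The arm moves only by the tool step_arm, never from a script. Its argument "steps" is a list of rows, each an object with "xyz": the shift along the tool's x, y, z normalised to -1 to 1, where 1 is 0.04 m, a list of three; "turn": the turn, a rotation vector about the tool's x, y, z normalised to -1 to 1, where 1 is 0.08 rad, a list of three; "gripper": the gripper command: -1 is shut, 1 is fully open, values between are in proportion. A call has 1 to 20 rows; each row shifts and turns the commanded pose from where the row before left it, along the tool's axes as they then stand; what a row does not reach is not made up. A row lasts 1/12 s, in which the tool goes at most 41.7 mm and 7.16 degrees, less where a joint would pass 70% of its speed; a pose out of reach is approached as far as the arm can. A call with a number of a shift or a turn outside -1 to 1 is refused whole. A call with a gripper value outside its range is refused whole. The fingers move at their own pace and stop on an object; "squeeze" is the grip in N (left out, the last holds). Time passes only in rows, so rows that do not move let the fingers close. It gives the time, the measured TCP pose, the force and the opening at its end, in the units of the state.
- env.observe(): the state, without advancing time (a new reading comes with each control period).
- cams.get_image(name): name is "scene" or "top" or "wrist"; returns (picture, depth): 384x512x3 uint8, red, green, blue; 384x512 float32, m along the optical axis (not along the pixel's ray), 0 where there is no reading.
- cams.camera_info(name): a dict with "fx", "fy", "cx", "cy" (pixels), "k1" (the pictures are not rectified: a ray, as slopes to the right and down, at radius r is drawn at 1 + k1 r^2 times it, then the intrinsics apply), "extrinsics" (4x4, takes a point from camera to world coordinates). Camera axes: x right, y down, z forward; pixel columns grow to the right and rows downward; lengths in m; the calibration is good to about 2 mm. A picture is of the moment at which its call begins: read the wrist's pose just before it. camera_info takes no time and is no camera call; for the wrist camera it gives the pose at the moment of the call.
- order.close_job(): hands the job in, once; it reports no verdict.
The state is a dict: "time_s": time; "q": joint angles; "qvel": joint speeds; "joint_efforts": joint torques, N m; "position": TCP position; "tool_rot": TCP orientation; "ft_force": force on the tool from outside, world axes, zero at the start; "wrist_torque": the same for the moment, N m; "grip_width": finger opening in m.
Only numpy, scipy, OpenCV 4.12 (cv2) and the standard library are available. Lean on these libraries where they do the work, as an engineer would, in place of code of your own. Each camera call takes 0.05 s, during which the arm holds its last target. There are 200 camera calls.

## Working session

There is one attempt and no reset: what is moved stays moved. The work goes in short steps, Python scripts to look and compute and a tool call to move; the robot and the scene stay as the last step left them, time stands still between calls to the robot, and variables do not carry over. Pictures are saved under pics/ and viewed, about 12 in all and at most 16, crops included, and the job is handed in when it is done.

Besides the shell and the picture viewer there is one more tool, called after ">>>" as name([rows], argument=value, ...), one row to a line, values as JSON. step_arm: Moves the arm, as the interface text tells. Scaled input: -1 to 1 covers 0.04 m each way for a shift and 0.08 rad each way for a turn. Its arguments: {"type":"object","properties":{"steps":{"type":"array"},"squeeze":{"type":"number"}},"required":["steps"]}

```bash
ls; mkdir -p pics; cat > h.py <<'E'
import numpy as np, cv2
from rig import env, cams, order
def grab(n):
    im,d=cams.get_image(n); return im,d,cams.camera_info(n)
def rays(c,uv):
    K=np.array([[c['fx'],0,c['cx']],[0,c['fy'],c['cy']],[0,0,1.]])
    p=cv2.undistortPoints(np.float64(uv).reshape(-1,1,2),K,np.array([c['k1'],0,0,0.])).reshape(-1,2)
    return p
def onplane(c,uv,z):
    E=np.array(c['extrinsics']);p=rays(c,uv)
    d=np.c_[p,np.ones(len(p))]@E[:3,:3].T;o=E[:3,3]
    return o+d*((z-o[2])/d[:,2])[:,None]
def cloud(c,d):
    h,w=d.shape;u,v=np.meshgrid(np.arange(w),np.arange(h))
    p=rays(c,np.stack([u,v],-1).reshape(-1,2));E=np.array(c['extrinsics'])
    P=np.c_[p,np.ones(len(p))]*d.reshape(-1,1)
    return (P@E[:3,:3].T+E[:3,3]).reshape(h,w,3)
def save(n,im): cv2.imwrite('pics/'+n+'.png',im[...,::-1])
E
python3 - <<'E'
from h import *
s=env.observe();print(s['time_s'],s['position'],np.round(s['tool_rot'],3).tolist(),s['grip_width'])
a,d,c=grab('top');b,d2,c2=grab('scene');save('top0',a);save('sc0',b)
np.savez('t0.npz',a=a,d=d,b=b,d2=d2)
for k in(c,c2):print({q:(np.round(v,3).tolist()) for q,v in k.items()})
E
```

```text
pics
0.0 [0.21391338 0.5064157  0.24970228] [[0.389, 0.921, -0.001], [0.921, -0.389, -0.001], [-0.001, -0.0, -1.0]] 0.08539076140923206
{'fx': 462.666, 'fy': 462.666, 'cx': 262.458, 'cy': 184.143, 'k1': 0.039, 'extrinsics': [[0.025, -0.988, 0.155, 0.388], [-1.0, -0.025, -0.0, 0.012], [0.004, -0.155, -0.988, 1.144], [0.0, 0.0, 0.0, 1.0]]}
{'fx': 373.265, 'fy': 373.265, 'cx': 255.074, 'cy': 188.237, 'k1': -0.104, 'extrinsics': [[-0.082, 0.793, -0.603, 1.111], [0.997, 0.068, -0.046, 0.048], [0.005, -0.605, -0.796, 0.774], [0.0, 0.0, 0.0, 1.0]]}
```

View pics/top0.png

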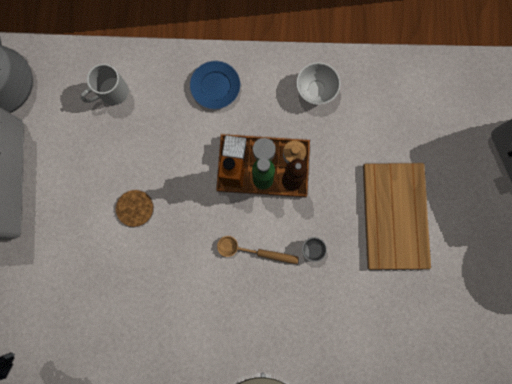

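View pics/sc0.png

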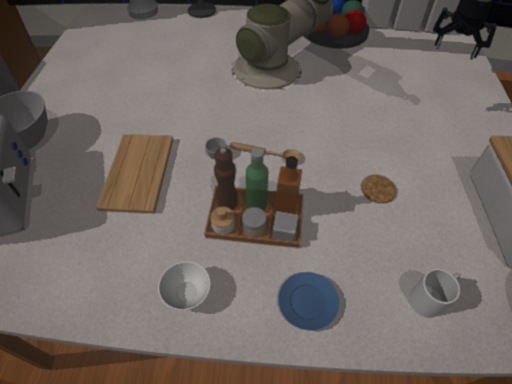

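The top view shows the coaster at (135,208), the board at (397,216), and the tray from (218,135) to (310,197). The front row from the left is square, oil, mill. The back row is tin, mustard, salt, with the salt behind the mill.

```bash
python3 - <<'E'
from h import *
z=np.load('t0.npz');a=z['a'];c=cams.camera_info('top');P=cloud(c,z['d'])
hsv=cv2.cvtColor(a,cv2.COLOR_RGB2HSV)
m=((hsv[...,1]>90)&((hsv[...,0]<25))).astype(np.uint8)
def part(x0,y0,x1,y1,h):
    k=np.zeros_like(m);k[y0:y1,x0:x1]=m[y0:y1,x0:x1]
    cs,_=cv2.findContours(k,0,1);q=max(cs,key=cv2.contourArea).reshape(-1,2)
    W=onplane(c,q,h)[:,:2]; r=cv2.minAreaRect((W*1000).astype(np.float32));return r
for n,b in dict(tray=(205,125,320,205,.022),board=(350,150,445,280,.018),coaster=(105,180,165,235,.008)).items():
    r=part(*b);print(n,np.round(r[0],1),np.round(r[1],1),round(r[2],1))
# tall/low tops from depth
X=P[...,0];Y=P[...,1];Z=P[...,2]
R=np.zeros_like(m);R[120:210,200:330]=1
for lo,hi in((.17,.2),(.14,.17),(.055,.07),(.04,.053),(.03,.04),(.017,.026)):
    k=(R*(Z>lo)*(Z<hi)).astype(np.uint8);n,l,s,ce=cv2.connectedComponentsWithStats(k)
    for i in range(1,n):
        if s[i,4]>8:
            q=P[l==i];print(lo,s[i,4],np.round(ce[i]),np.round(q.mean(0),4),np.round(np.ptp(q,0),3))
big=cv2.resize(a[115:215,195:330],None,fx=5,fy=5,interpolation=2);save('crop',big)
E
```

```text
tray [612.6  11.3] [223.3 144.2] 87.7
board [ 497.6 -315.3] [258.1 150.3] 1.9
coaster [499.8 325.3] [89.  87.8] 3.6
0.17 122 [229. 164.] [0.5816 0.0843 0.1829] [0.024 0.024 0.015]
0.17 138 [263. 165.] [0.5775 0.0115 0.1953] [0.027 0.025 0.03 ]
0.17 262 [297. 168.] [ 0.5756 -0.0605  0.1885] [0.036 0.037 0.029]
0.14 207 [263. 172.] [0.5713 0.0115 0.1476] [0.043 0.048 0.029]
0.14 54 [231. 170.] [0.5749 0.0821 0.1478] [0.021 0.031 0.027]
0.14 118 [294. 176.] [ 0.5657 -0.0576  0.1471] [0.039 0.046 0.029]
0.055 68 [295. 150.] [ 0.6432 -0.064   0.065 ] [0.021 0.02  0.014]
0.055 14 [259. 149.] [0.6451 0.0227 0.0563] [0.012 0.014 0.004]
0.055 37 [290. 183.] [ 0.564  -0.0542  0.0612] [0.024 0.041 0.013]
0.055 9 [225. 183.] [0.5593 0.1001 0.0639] [0.003 0.019 0.012]
0.055 14 [236. 184.] [0.5573 0.0733 0.0616] [0.006 0.024 0.013]
0.04 424 [234. 147.] [0.6501 0.0834 0.0488] [0.054 0.055 0.011]
0.04 72 [261. 145.] [0.657  0.0179 0.0513] [0.035 0.032 0.005]
0.04 81 [269. 151.] [ 0.6421 -0.0022  0.0513] [0.045 0.029 0.011]
0.04 244 [294. 151.] [ 0.6452 -0.0637  0.0425] [0.051 0.052 0.011]
0.04 24 [257. 155.] [0.6303 0.0254 0.0504] [0.019 0.015 0.01 ]
0.04 51 [290. 184.] [ 0.5635 -0.0555  0.0467] [0.033 0.046 0.013]
0.04 12 [230. 184.] [0.5581 0.0906 0.0462] [0.003 0.027 0.009]
0.04 9 [261. 187.] [0.5545 0.0149 0.0483] [0.004 0.019 0.01 ]
0.03 20 [290. 187.] [ 0.5561 -0.0551  0.0361] [0.015 0.034 0.01 ]
0.017 553 [265. 166.] [0.6103 0.0058 0.0208] [0.152 0.228 0.009]
```

View pics/crop.png

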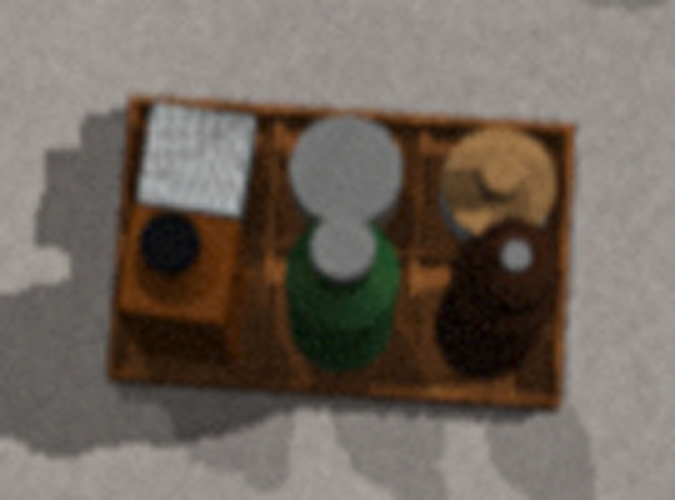

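>>> step_arm([
  {"xyz":[0,0,0],"turn":[0,0,1],"gripper":1},
  {"xyz":[0,0,0],"turn":[0,0,1],"gripper":1},
  {"xyz":[0,0,0],"turn":[0,0,1],"gripper":1},
  {"xyz":[0,0,0],"turn":[0,0,1],"gripper":1},
  {"xyz":[0,0,0],"turn":[0,0,1],"gripper":1},
  {"xyz":[0,0,0],"turn":[0,0,1],"gripper":1},
  {"xyz":[0,0,0],"turn":[0,0,1],"gripper":1},
  {"xyz":[0,0,0],"turn":[0,0,1],"gripper":1},
  {"xyz":[0,0,0],"turn":[0,0,1],"gripper":1},
  {"xyz":[0,0,0],"turn":[0,0,1],"gripper":1},
  {"xyz":[0,0,0],"turn":[0,0,1],"gripper":1},
  {"xyz":[0,0,0],"turn":[0,0,1],"gripper":1},
  {"xyz":[0,0,0],"turn":[0,0,1],"gripper":1},
  {"xyz":[0,0,0],"turn":[0,0,1],"gripper":1},
  {"xyz":[0,0,0],"turn":[0,0,0.64],"gripper":1},
  {"xyz":[0,0,0],"turn":[0,0,0],"gripper":1},
], squeeze=50)

```text
time_s: 1.43
position: [0.214, 0.5065, 0.25]
tool_rot: [[1.0, -0.002, -0.0], [-0.002, -1.0, -0.001], [-0.0, 0.001, -1.0]]
ft_force: [0.7, 0.3, -0.8]
grip_width: 0.0852
```

>>> step_arm([
  {"xyz":[0.25,0.4,0],"turn":[0,0,0],"gripper":1},
  {"xyz":[0.5,0.8,0],"turn":[0,0,0],"gripper":1},
  {"xyz":[0.5,0.8,0],"turn":[0,0,0],"gripper":1},
  {"xyz":[0.5,0.8,0],"turn":[0,0,0],"gripper":1},
  {"xyz":[0.5,0.8,0],"turn":[0,0,0],"gripper":1},
  {"xyz":[0.5,0.8,0],"turn":[0,0,0],"gripper":1},
  {"xyz":[0.5,0.8,0],"turn":[0,0,0],"gripper":1},
  {"xyz":[0.5,0.8,0],"turn":[0,0,0],"gripper":1},
  {"xyz":[0.5,0.8,0],"turn":[0,0,0],"gripper":1},
  {"xyz":[0.5,0.8,0],"turn":[0,0,0],"gripper":1},
  {"xyz":[0.5,0.8,0],"turn":[0,0,0],"gripper":1},
  {"xyz":[0.5,0.8,0],"turn":[0,0,0],"gripper":1},
  {"xyz":[0.5,0.8,0],"turn":[0,0,0],"gripper":1},
  {"xyz":[0.5,0.8,0],"turn":[0,0,0],"gripper":1},
  {"xyz":[0.5,0.8,0],"turn":[0,0,0],"gripper":1},
  {"xyz":[0.5,0.8,0],"turn":[0,0,0],"gripper":1},
  {"xyz":[0.5,0.8,0],"turn":[0,0,0],"gripper":1},
  {"xyz":[0.5,0.8,0],"turn":[0,0,0],"gripper":1},
  {"xyz":[0.25,0.4,0],"turn":[0,0,0],"gripper":1},
  {"xyz":[0,0,0],"turn":[0,0,0],"gripper":1},
])

```text
time_s: 3.1
position: [0.5753, -0.0729, 0.2491]
tool_rot: [[1.0, -0.002, -0.001], [-0.002, -1.0, -0.0], [-0.001, 0.0, -1.0]]
ft_force: [0.1, -0.0, 0.1]
grip_width: 0.0856
```

>>> step_arm([
  {"xyz":[0,-0.3,0],"turn":[0,0,0],"gripper":1},
  {"xyz":[0,0,0.4],"turn":[0,0,0],"gripper":1},
  {"xyz":[0,0,0.5],"turn":[0,0,0],"gripper":1},
  {"xyz":[0,0,0.5],"turn":[0,0,0],"gripper":1},
  {"xyz":[0,0,0.5],"turn":[0,0,0],"gripper":1},
  {"xyz":[0,0,0],"turn":[0,0,0],"gripper":1},
  {"xyz":[0,0,0],"turn":[0,0,0],"gripper":-1},
  {"xyz":[0,0,0],"turn":[0,0,0],"gripper":-1},
  {"xyz":[0,0,0],"turn":[0,0,0],"gripper":-1},
  {"xyz":[0,0,0],"turn":[0,0,0],"gripper":-1},
  {"xyz":[0,0,0],"turn":[0,0,0],"gripper":-1},
  {"xyz":[0,0,0],"turn":[0,0,0],"gripper":-1},
  {"xyz":[0,0,0],"turn":[0,0,0],"gripper":-1},
  {"xyz":[0,0,0],"turn":[0,0,0],"gripper":-1},
  {"xyz":[0,0,0],"turn":[0,0,0],"gripper":-1},
  {"xyz":[0,0,0],"turn":[0,0,0],"gripper":-1},
  {"xyz":[0,0,0],"turn":[0,0,0],"gripper":-1},
  {"xyz":[0,0,0],"turn":[0,0,0],"gripper":-1},
])

```text
time_s: 4.6
position: [0.5748, -0.0576, 0.1758]
tool_rot: [[1.0, -0.0, 0.003], [-0.0, -1.0, -0.001], [0.003, 0.001, -1.0]]
ft_force: [1.6, 0.4, 6.0]
grip_width: 0.0364
```

>>> step_arm([
  {"xyz":[0,0,-0.1],"turn":[0,0,0],"gripper":-1},
  {"xyz":[0,0,-0.3],"turn":[0,0,0],"gripper":-1},
  {"xyz":[0,0,-0.5],"turn":[0,0,0],"gripper":-1},
  {"xyz":[0,0,-0.5],"turn":[0,0,0],"gripper":-1},
  {"xyz":[0,0,-0.5],"turn":[0,0,0],"gripper":-1},
  {"xyz":[0,0,-0.4],"turn":[0,0,0],"gripper":-1},
  {"xyz":[0,0,-0.2],"turn":[0,0,0],"gripper":-1},
  {"xyz":[0,0,0],"turn":[0,0,0],"gripper":-1},
  {"xyz":[0,0,0],"turn":[0,0,0],"gripper":-1},
])

```text
time_s: 5.35
position: [0.5736, -0.0574, 0.2735]
tool_rot: [[1.0, -0.0, -0.001], [-0.0, -1.0, 0.0], [-0.001, -0.0, -1.0]]
ft_force: [-0.5, 0.2, -3.6]
grip_width: 0.0363
```

```bash
python3 - <<'E'
from h import *
a,d,c=grab('scene');s=env.observe();print(s['position'],s['ft_force'],s['grip_width'])
w,_,_=grab('wrist')
save('m1',np.hstack([cv2.resize(a[90:270,100:340],(400,300)),cv2.resize(w,(400,300))]))
E
```

```text
[ 0.57348041 -0.05735275  0.27296753] [-0.16332974  0.06065643 -3.32921964] 0.03665337206752072
```

View pics/m1.png

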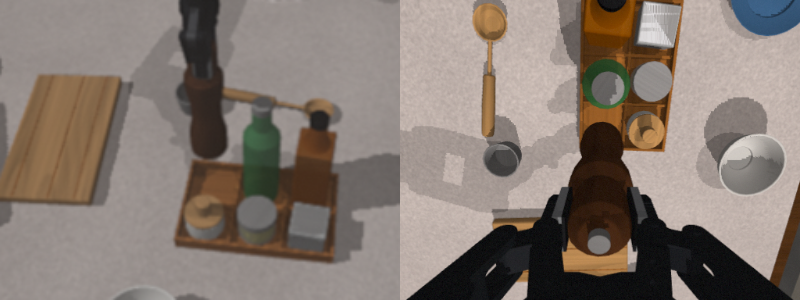

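>>> step_arm([
  {"xyz":[0.03,0.3,0],"turn":[0,0,0],"gripper":-1},
  {"xyz":[0.03,0.6,0],"turn":[0,0,0],"gripper":-1},
  {"xyz":[0.03,0.7,0],"turn":[0,0,0],"gripper":-1},
  {"xyz":[0.03,0.7,0],"turn":[0,0,0],"gripper":-1},
  {"xyz":[0.03,0.7,0],"turn":[0,0,0],"gripper":-1},
  {"xyz":[0.03,0.7,0],"turn":[0,0,0],"gripper":-1},
  {"xyz":[0.03,0.7,0],"turn":[0,0,0],"gripper":-1},
  {"xyz":[0.03,0.7,0],"turn":[0,0,0],"gripper":-1},
  {"xyz":[0.03,0.6,0],"turn":[0,0,0],"gripper":-1},
  {"xyz":[0,0.3,0],"turn":[0,0,0],"gripper":-1},
  {"xyz":[0,0,0],"turn":[0,0,0],"gripper":-1},
  {"xyz":[0,0,0.3],"turn":[0,0,0],"gripper":-1},
  {"xyz":[0,0,0.5],"turn":[0,0,0],"gripper":-1},
  {"xyz":[0,0,0.5],"turn":[0,0,0],"gripper":-1},
  {"xyz":[0,0,0.3],"turn":[0,0,0],"gripper":-1},
  {"xyz":[0,0,0.2],"turn":[0,0,0],"gripper":-1},
  {"xyz":[0,0,0.1],"turn":[0,0,0],"gripper":-1},
  {"xyz":[0,0,0.1],"turn":[0,0,0],"gripper":-1},
  {"xyz":[0,0,0],"turn":[0,0,0],"gripper":-1},
])

```text
time_s: 7.03
position: [0.5848, -0.2972, 0.1942]
tool_rot: [[1.0, 0.0, -0.0], [0.0, -1.0, 0.0], [-0.0, -0.0, -1.0]]
ft_force: [-0.2, -0.0, -3.3]
grip_width: 0.0365
```

>>> step_arm([
  {"xyz":[0,0,0.05],"turn":[0,0,0],"gripper":-1},
  {"xyz":[0,0,0.05],"turn":[0,0,0],"gripper":-1},
  {"xyz":[0,0,0.05],"turn":[0,0,0],"gripper":-1},
  {"xyz":[0,0,0],"turn":[0,0,0],"gripper":-1},
])

```text
time_s: 7.37
position: [0.5846, -0.2974, 0.1881]
tool_rot: [[1.0, -0.0, -0.0], [-0.0, -1.0, 0.0], [-0.0, -0.0, -1.0]]
ft_force: [-0.4, 0.7, -3.8]
grip_width: 0.0362
```

>>> step_arm([
  {"xyz":[0,0,0.03],"turn":[0,0,0],"gripper":-1},
  {"xyz":[0,0,0.03],"turn":[0,0,0],"gripper":-1},
  {"xyz":[0,0,0],"turn":[0,0,0],"gripper":-1},
])

```text
time_s: 7.62
position: [0.5849, -0.2978, 0.1877]
tool_rot: [[1.0, -0.0, 0.002], [-0.0, -1.0, -0.002], [0.002, 0.002, -1.0]]
ft_force: [-2.1, 0.7, 4.9]
grip_width: 0.0364
```

>>> step_arm([
  {"xyz":[0,0,0],"turn":[0,0,0],"gripper":1},
  {"xyz":[0,0,0],"turn":[0,0,0],"gripper":1},
  {"xyz":[0,0,0],"turn":[0,0,0],"gripper":1},
  {"xyz":[0,0,0],"turn":[0,0,0],"gripper":1},
  {"xyz":[0,0,-0.3],"turn":[0,0,0],"gripper":1},
  {"xyz":[0,0,-0.5],"turn":[0,0,0],"gripper":1},
  {"xyz":[0,0,-0.5],"turn":[0,0,0],"gripper":1},
  {"xyz":[0,0,-0.3],"turn":[0,0,0],"gripper":1},
  {"xyz":[-0.02,-0.4,0],"turn":[0,0,0],"gripper":1},
  {"xyz":[-0.02,-0.8,0],"turn":[0,0,0],"gripper":1},
  {"xyz":[-0.02,-0.8,0],"turn":[0,0,0],"gripper":1},
  {"xyz":[-0.02,-0.8,0],"turn":[0,0,0],"gripper":1},
  {"xyz":[-0.02,-0.8,0],"turn":[0,0,0],"gripper":1},
  {"xyz":[-0.02,-0.8,0],"turn":[0,0,0],"gripper":1},
  {"xyz":[-0.02,-0.8,0],"turn":[0,0,0],"gripper":1},
  {"xyz":[-0.02,-0.8,0],"turn":[0,0,0],"gripper":1},
  {"xyz":[-0.02,-0.8,0],"turn":[0,0,0],"gripper":1},
  {"xyz":[0,-0.6,0],"turn":[0,0,0],"gripper":1},
  {"xyz":[0,-0.3,0],"turn":[0,0,0],"gripper":1},
  {"xyz":[0,0,0],"turn":[0,0,0],"gripper":1},
])

```text
time_s: 9.28
position: [0.5775, 0.0125, 0.2501]
tool_rot: [[1.0, 0.003, 0.0], [0.003, -1.0, 0.0], [0.0, -0.0, -1.0]]
ft_force: [-0.2, 0.1, 0.7]
grip_width: 0.0852
```

Down 72 mm to 0.178, close, lift 100 mm.

>>> step_arm([
  {"xyz":[0,0,0.4],"turn":[0,0,0],"gripper":1},
  {"xyz":[0,0,0.5],"turn":[0,0,0],"gripper":1},
  {"xyz":[0,0,0.5],"turn":[0,0,0],"gripper":1},
  {"xyz":[0,0,0.4],"turn":[0,0,0],"gripper":1},
  {"xyz":[0,0,0],"turn":[0,0,0],"gripper":1},
  {"xyz":[0,0,0],"turn":[0,0,0],"gripper":-1},
  {"xyz":[0,0,0],"turn":[0,0,0],"gripper":-1},
  {"xyz":[0,0,0],"turn":[0,0,0],"gripper":-1},
  {"xyz":[0,0,0],"turn":[0,0,0],"gripper":-1},
  {"xyz":[0,0,0],"turn":[0,0,0],"gripper":-1},
  {"xyz":[0,0,0],"turn":[0,0,0],"gripper":-1},
  {"xyz":[0,0,0],"turn":[0,0,0],"gripper":-1},
  {"xyz":[0,0,0],"turn":[0,0,0],"gripper":-1},
  {"xyz":[0,0,0],"turn":[0,0,0],"gripper":-1},
  {"xyz":[0,0,0],"turn":[0,0,0],"gripper":-1},
  {"xyz":[0,0,0],"turn":[0,0,0],"gripper":-1},
  {"xyz":[0,0,0],"turn":[0,0,0],"gripper":-1},
])

```text
time_s: 10.7
position: [0.5782, 0.0105, 0.1788]
tool_rot: [[1.0, -0.0, 0.003], [-0.0, -1.0, -0.0], [0.003, 0.0, -1.0]]
ft_force: [1.7, -0.1, 5.4]
grip_width: 0.0249
```

>>> step_arm([
  {"xyz":[0,0,-0.1],"turn":[0,0,0],"gripper":-1},
  {"xyz":[0,0,-0.3],"turn":[0,0,0],"gripper":-1},
  {"xyz":[0,0,-0.5],"turn":[0,0,0],"gripper":-1},
  {"xyz":[0,0,-0.5],"turn":[0,0,0],"gripper":-1},
  {"xyz":[0,0,-0.5],"turn":[0,0,0],"gripper":-1},
  {"xyz":[0,0,-0.4],"turn":[0,0,0],"gripper":-1},
  {"xyz":[0,0,-0.2],"turn":[0,0,0],"gripper":-1},
  {"xyz":[-0.1,0.3,0],"turn":[0,0,0],"gripper":-1},
  {"xyz":[-0.2,0.6,0],"turn":[0,0,0],"gripper":-1},
  {"xyz":[-0.3,0.8,0],"turn":[0,0,0],"gripper":-1},
  {"xyz":[-0.3,0.8,0],"turn":[0,0,0],"gripper":-1},
  {"xyz":[-0.3,0.8,0],"turn":[0,0,0],"gripper":-1},
  {"xyz":[-0.3,0.8,0],"turn":[0,0,0],"gripper":-1},
  {"xyz":[-0.3,0.8,0],"turn":[0,0,0],"gripper":-1},
  {"xyz":[-0.2,0.8,0],"turn":[0,0,0],"gripper":-1},
  {"xyz":[0,0.8,0],"turn":[0,0,0],"gripper":-1},
  {"xyz":[0,0.8,0],"turn":[0,0,0],"gripper":-1},
  {"xyz":[0,0.5,0],"turn":[0,0,0],"gripper":-1},
  {"xyz":[0,0,0],"turn":[0,0,0],"gripper":-1},
  {"xyz":[0,0,0],"turn":[0,0,0],"gripper":-1},
])

```text
time_s: 12.37
position: [0.4965, -0.3023, 0.2759]
tool_rot: [[1.0, -0.002, -0.003], [-0.002, -1.0, 0.003], [-0.003, -0.003, -1.0]]
ft_force: [0.4, 1.1, -5.2]
grip_width: 0.0249
```

>>> step_arm([
  {"xyz":[0,0,0.3],"turn":[0,0,0],"gripper":-1},
  {"xyz":[0,0,0.5],"turn":[0,0,0],"gripper":-1},
  {"xyz":[0,0,0.5],"turn":[0,0,0],"gripper":-1},
  {"xyz":[0,0,0.3],"turn":[0,0,0],"gripper":-1},
  {"xyz":[0,0,0.2],"turn":[0,0,0],"gripper":-1},
  {"xyz":[0,0,0.1],"turn":[0,0,0],"gripper":-1},
  {"xyz":[0,0,0.1],"turn":[0,0,0],"gripper":-1},
  {"xyz":[0,0,0.05],"turn":[0,0,0],"gripper":-1},
  {"xyz":[0,0,0.03],"turn":[0,0,0],"gripper":-1},
  {"xyz":[0,0,0.03],"turn":[0,0,0],"gripper":-1},
  {"xyz":[0,0,0.03],"turn":[0,0,0],"gripper":-1},
  {"xyz":[0,0,0],"turn":[0,0,0],"gripper":-1},
])

```text
time_s: 13.37
position: [0.4975, -0.3014, 0.1924]
tool_rot: [[1.0, -0.0, 0.0], [-0.0, -1.0, -0.0], [0.0, 0.0, -1.0]]
ft_force: [0.6, -0.2, -4.5]
grip_width: 0.0249
```

>>> step_arm([
  {"xyz":[0,0,0.03],"turn":[0,0,0],"gripper":-1},
  {"xyz":[0,0,0.03],"turn":[0,0,0],"gripper":-1},
  {"xyz":[0,0,0.03],"turn":[0,0,0],"gripper":-1},
  {"xyz":[0,0,0],"turn":[0,0,0],"gripper":-1},
])

```text
time_s: 13.7
position: [0.4979, -0.302, 0.1907]
tool_rot: [[1.0, -0.0, 0.002], [-0.0, -1.0, -0.003], [0.002, 0.003, -1.0]]
ft_force: [-0.6, 1.9, 7.9]
grip_width: 0.0249
```

>>> step_arm([
  {"xyz":[0,0,0],"turn":[0,0,0],"gripper":1},
  {"xyz":[0,0,0],"turn":[0,0,0],"gripper":1},
  {"xyz":[0,0,0],"turn":[0,0,0],"gripper":1},
  {"xyz":[0,0,0],"turn":[0,0,0],"gripper":1},
  {"xyz":[0,0,-0.5],"turn":[0,0,0],"gripper":1},
  {"xyz":[0,0,-0.5],"turn":[0,0,0],"gripper":1},
  {"xyz":[0,0,-0.5],"turn":[0,0,0],"gripper":1},
  {"xyz":[0,-0.4,0],"turn":[0,0,0],"gripper":1},
  {"xyz":[0,-0.9,0],"turn":[0,0,0],"gripper":1},
  {"xyz":[0.1,-0.9,0],"turn":[0,0,0],"gripper":1},
  {"xyz":[0.2,-0.9,0],"turn":[0,0,0],"gripper":1},
  {"xyz":[0.3,-0.9,0],"turn":[0,0,0],"gripper":1},
  {"xyz":[0.3,-0.9,0],"turn":[0,0,0],"gripper":1},
  {"xyz":[0.3,-0.9,0],"turn":[0,0,0],"gripper":1},
  {"xyz":[0.3,-0.9,0],"turn":[0,0,0],"gripper":1},
  {"xyz":[0.3,-0.9,0],"turn":[0,0,0],"gripper":1},
  {"xyz":[0.2,-0.9,0],"turn":[0,0,0],"gripper":1},
  {"xyz":[0.1,-0.8,0],"turn":[0,0,0],"gripper":1},
  {"xyz":[0,-0.35,0],"turn":[0,0,0],"gripper":1},
  {"xyz":[0,0,0],"turn":[0,0,0],"gripper":1},
])

```text
time_s: 15.37
position: [0.581, 0.0876, 0.2481]
tool_rot: [[1.0, 0.004, -0.001], [0.004, -1.0, 0.0], [-0.001, -0.0, -1.0]]
ft_force: [-0.1, 1.0, -0.8]
grip_width: 0.0851
```

>>> step_arm([
  {"xyz":[0,0,0.4],"turn":[0,0,0],"gripper":1},
  {"xyz":[0,0,0.6],"turn":[0,0,0],"gripper":1},
  {"xyz":[0,0,0.6],"turn":[0,0,0],"gripper":1},
  {"xyz":[0,0,0.4],"turn":[0,0,0],"gripper":1},
  {"xyz":[0,0,0.05],"turn":[0,0,0],"gripper":1},
  {"xyz":[0,0,0],"turn":[0,0,0],"gripper":-1},
  {"xyz":[0,0,0],"turn":[0,0,0],"gripper":-1},
  {"xyz":[0,0,0],"turn":[0,0,0],"gripper":-1},
  {"xyz":[0,0,0],"turn":[0,0,0],"gripper":-1},
  {"xyz":[0,0,0],"turn":[0,0,0],"gripper":-1},
  {"xyz":[0,0,0],"turn":[0,0,0],"gripper":-1},
  {"xyz":[0,0,0],"turn":[0,0,0],"gripper":-1},
  {"xyz":[0,0,0],"turn":[0,0,0],"gripper":-1},
  {"xyz":[0,0,0],"turn":[0,0,0],"gripper":-1},
  {"xyz":[0,0,0],"turn":[0,0,0],"gripper":-1},
  {"xyz":[0,0,0],"turn":[0,0,0],"gripper":-1},
  {"xyz":[0,0,0],"turn":[0,0,0],"gripper":-1},
])

```text
time_s: 16.78
position: [0.5821, 0.0845, 0.1676]
tool_rot: [[1.0, -0.0, 0.002], [-0.0, -1.0, -0.0], [0.002, 0.0, -1.0]]
ft_force: [0.4, -0.1, 5.9]
grip_width: 0.0239
```

>>> step_arm([
  {"xyz":[0,0,-0.1],"turn":[0,0,0],"gripper":-1},
  {"xyz":[0,0,-0.3],"turn":[0,0,0],"gripper":-1},
  {"xyz":[0,0,-0.5],"turn":[0,0,0],"gripper":-1},
  {"xyz":[0,0,-0.5],"turn":[0,0,0],"gripper":-1},
  {"xyz":[0,0,-0.5],"turn":[0,0,0],"gripper":-1},
  {"xyz":[0,0,-0.5],"turn":[0,0,0],"gripper":-1},
  {"xyz":[0,0,-0.1],"turn":[0,0,0],"gripper":-1},
  {"xyz":[-0.3,0.2,0],"turn":[0,0,0],"gripper":-1},
  {"xyz":[-0.6,0.4,0],"turn":[0,0,0],"gripper":-1},
  {"xyz":[-0.7,0.6,0],"turn":[0,0,0],"gripper":-1},
  {"xyz":[-0.7,0.7,0],"turn":[0,0,0],"gripper":-1},
  {"xyz":[-0.6,0.8,0],"turn":[0,0,0],"gripper":-1},
  {"xyz":[-0.6,0.8,0],"turn":[0,0,0],"gripper":-1},
  {"xyz":[-0.4,0.9,0],"turn":[0,0,0],"gripper":-1},
  {"xyz":[-0.3,0.9,0],"turn":[0,0,0],"gripper":-1},
  {"xyz":[-0.1,0.9,0],"turn":[0,0,0],"gripper":-1},
  {"xyz":[0,0.9,0],"turn":[0,0,0],"gripper":-1},
  {"xyz":[0,0.9,0],"turn":[0,0,0],"gripper":-1},
  {"xyz":[0,0.9,0],"turn":[0,0,0],"gripper":-1},
  {"xyz":[0,0.7,0],"turn":[0,0,0],"gripper":-1},
])

```text
time_s: 18.45
position: [0.4087, -0.3017, 0.2653]
tool_rot: [[1.0, -0.001, -0.002], [-0.001, -1.0, 0.001], [-0.002, -0.001, -1.0]]
ft_force: [0.5, 0.0, -3.5]
grip_width: 0.0238
```

>>> step_arm([
  {"xyz":[0,0,0],"turn":[0,0,0],"gripper":-1},
  {"xyz":[0,0,0],"turn":[0,0,0],"gripper":-1},
])

```text
time_s: 18.62
position: [0.4089, -0.3002, 0.265]
tool_rot: [[1.0, -0.002, -0.002], [-0.002, -1.0, 0.003], [-0.002, -0.003, -1.0]]
ft_force: [0.2, 0.4, -3.9]
grip_width: 0.0239
```

>>> step_arm([
  {"xyz":[0,0,0.3],"turn":[0,0,0],"gripper":-1},
  {"xyz":[0,0,0.5],"turn":[0,0,0],"gripper":-1},
  {"xyz":[0,0,0.5],"turn":[0,0,0],"gripper":-1},
  {"xyz":[0,0,0.3],"turn":[0,0,0],"gripper":-1},
  {"xyz":[0,0,0.2],"turn":[0,0,0],"gripper":-1},
  {"xyz":[0,0,0.1],"turn":[0,0,0],"gripper":-1},
  {"xyz":[0,0,0.1],"turn":[0,0,0],"gripper":-1},
  {"xyz":[0,0,0.05],"turn":[0,0,0],"gripper":-1},
  {"xyz":[0,0,0.03],"turn":[0,0,0],"gripper":-1},
  {"xyz":[0,0,0.03],"turn":[0,0,0],"gripper":-1},
  {"xyz":[0,0,0.03],"turn":[0,0,0],"gripper":-1},
  {"xyz":[0,0,0.03],"turn":[0,0,0],"gripper":-1},
  {"xyz":[0,0,0],"turn":[0,0,0],"gripper":-1},
])

```text
time_s: 19.7
position: [0.4096, -0.2996, 0.18]
tool_rot: [[1.0, -0.0, 0.0], [-0.0, -1.0, -0.0], [0.0, 0.0, -1.0]]
ft_force: [0.9, 0.2, -3.4]
grip_width: 0.0239
```

>>> step_arm([
  {"xyz":[0,0,0.03],"turn":[0,0,0],"gripper":-1},
  {"xyz":[0,0,0.03],"turn":[0,0,0],"gripper":-1},
  {"xyz":[0,0,0.02],"turn":[0,0,0],"gripper":-1},
  {"xyz":[0,0,0],"turn":[0,0,0],"gripper":-1},
])

```text
time_s: 20.03
position: [0.4101, -0.3008, 0.1797]
tool_rot: [[1.0, -0.0, 0.003], [-0.0, -1.0, -0.005], [0.003, 0.005, -1.0]]
ft_force: [-3.3, -0.5, 19.0]
grip_width: 0.024
```

>>> step_arm([
  {"xyz":[0,0,0],"turn":[0,0,0],"gripper":1},
  {"xyz":[0,0,0],"turn":[0,0,0],"gripper":1},
  {"xyz":[0,0,0],"turn":[0,0,0],"gripper":1},
  {"xyz":[0,0,0],"turn":[0,0,0],"gripper":1},
  {"xyz":[0,0,-0.5],"turn":[0,0,0],"gripper":1},
  {"xyz":[0,0,-0.7],"turn":[0,0,0],"gripper":1},
  {"xyz":[0,0,-0.6],"turn":[0,0,0],"gripper":1},
  {"xyz":[0,-0.5,0],"turn":[0,0,0],"gripper":1},
  {"xyz":[0.2,-0.8,0],"turn":[0,0,0],"gripper":1},
  {"xyz":[0.6,-0.7,0],"turn":[0,0,0],"gripper":1},
  {"xyz":[0.7,-0.6,0],"turn":[0,0,0],"gripper":1},
  {"xyz":[0.7,-0.6,0],"turn":[0,0,0],"gripper":1},
  {"xyz":[0.7,-0.6,0],"turn":[0,0,0],"gripper":1},
  {"xyz":[0.7,-0.6,0],"turn":[0,0,0],"gripper":1},
  {"xyz":[0.7,-0.6,0],"turn":[0,0,0],"gripper":1},
  {"xyz":[0.7,-0.5,0],"turn":[0,0,0],"gripper":1},
  {"xyz":[0.5,-0.3,0],"turn":[0,0,0],"gripper":1},
  {"xyz":[0.3,-0.1,0],"turn":[0,0,0],"gripper":1},
  {"xyz":[0,0,0],"turn":[0,0,0],"gripper":1},
  {"xyz":[0,0,0],"turn":[0,0,0],"gripper":1},
])

```text
time_s: 21.7
position: [0.6415, -0.0633, 0.2479]
tool_rot: [[1.0, 0.0, -0.001], [0.0, -1.0, 0.0], [-0.001, -0.0, -1.0]]
ft_force: [-1.3, 0.4, 0.5]
grip_width: 0.0858
```

```bash
python3 - <<'E'
from h import *
s=env.observe();w,d,c=grab('wrist');print(s['position'])
P=cloud(c,d);Z=P[...,2]
k=((Z>.056)&(Z<.075)&(abs(P[...,0]-.643)<.03)&(abs(P[...,1]+.063)<.03)).astype(np.uint8)
q=P[k>0];print(len(q),q.mean(0),np.ptp(q,0),q[:,2].max())
q2=P[(Z>.034)&(Z<.05)&(abs(P[...,0]-.643)<.04)&(abs(P[...,1]+.063)<.035)];print(len(q2),(q2.max(0)+q2.min(0))/2,np.ptp(q2,0))
a,_,_=grab('top');b,_,_=grab('scene')
save('s1',np.hstack([cv2.resize(b[90:270,80:320],(400,300)),cv2.resize(w,(400,300))]))
E
```

```text
[ 0.64149913 -0.06328916  0.2479482 ]
360 [ 0.64494523 -0.06439076  0.06716739] [0.02108216 0.02108345 0.01364836] 0.07011671448129297
1546 [ 0.64505818 -0.06566387  0.04206273] [0.05402284 0.05551312 0.01571206]
```

View pics/s1.png

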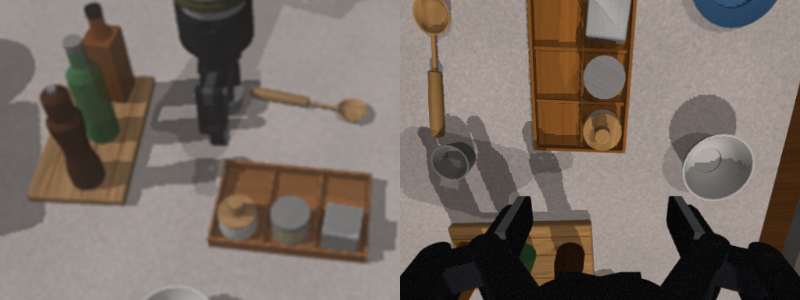

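>>> step_arm([
  {"xyz":[0.075,0.03,0.4],"turn":[0,0,0],"gripper":1},
  {"xyz":[0,0,0.8],"turn":[0,0,0],"gripper":1},
  {"xyz":[0,0,0.8],"turn":[0,0,0],"gripper":1},
  {"xyz":[0,0,0.8],"turn":[0,0,0],"gripper":1},
  {"xyz":[0,0,0.8],"turn":[0,0,0],"gripper":1},
  {"xyz":[0,0,0.5],"turn":[0,0,0],"gripper":1},
  {"xyz":[0,0,0.3],"turn":[0,0,0],"gripper":1},
  {"xyz":[0,0,0.1],"turn":[0,0,0],"gripper":1},
  {"xyz":[0,0,0],"turn":[0,0,0],"gripper":1},
  {"xyz":[0,0,0],"turn":[0,0,0],"gripper":1},
])

```text
time_s: 22.68
position: [0.6448, -0.0651, 0.0699]
tool_rot: [[1.0, -0.001, 0.001], [-0.001, -1.0, -0.0], [0.001, 0.0, -1.0]]
ft_force: [0.5, -0.8, 0.6]
grip_width: 0.0851
```

>>> step_arm([
  {"xyz":[0,0,0.09],"turn":[0,0,0],"gripper":1},
  {"xyz":[0,0,0],"turn":[0,0,0],"gripper":-1},
  {"xyz":[0,0,0],"turn":[0,0,0],"gripper":-1},
  {"xyz":[0,0,0],"turn":[0,0,0],"gripper":-1},
  {"xyz":[0,0,0],"turn":[0,0,0],"gripper":-1},
  {"xyz":[0,0,0],"turn":[0,0,0],"gripper":-1},
  {"xyz":[0,0,0],"turn":[0,0,0],"gripper":-1},
  {"xyz":[0,0,0],"turn":[0,0,0],"gripper":-1},
  {"xyz":[0,0,0],"turn":[0,0,0],"gripper":-1},
  {"xyz":[0,0,0],"turn":[0,0,0],"gripper":-1},
  {"xyz":[0,0,0],"turn":[0,0,0],"gripper":-1},
  {"xyz":[0,0,0],"turn":[0,0,0],"gripper":-1},
  {"xyz":[0,0,0],"turn":[0,0,0],"gripper":-1},
])

```text
time_s: 23.77
position: [0.6448, -0.0647, 0.0654]
tool_rot: [[1.0, -0.0, 0.001], [-0.0, -1.0, -0.0], [0.001, 0.0, -1.0]]
ft_force: [2.0, -0.1, 4.3]
grip_width: 0.0203
```

>>> step_arm([
  {"xyz":[0,0,-0.1],"turn":[0,0,0],"gripper":-1},
  {"xyz":[0,0,-0.3],"turn":[0,0,0],"gripper":-1},
  {"xyz":[0,0,-0.5],"turn":[0,0,0],"gripper":-1},
  {"xyz":[0,0,-0.6],"turn":[0,0,0],"gripper":-1},
  {"xyz":[0,0,-0.6],"turn":[0,0,0],"gripper":-1},
  {"xyz":[0,0,-0.5],"turn":[0,0,0],"gripper":-1},
  {"xyz":[0,0,-0.3],"turn":[0,0,0],"gripper":-1},
  {"xyz":[0,0,-0.1],"turn":[0,0,0],"gripper":-1},
  {"xyz":[0,0,0],"turn":[0,0,0],"gripper":-1},
])

```text
time_s: 24.52
position: [0.6446, -0.0647, 0.1863]
tool_rot: [[1.0, -0.0, 0.001], [-0.0, -1.0, -0.0], [0.001, 0.0, -1.0]]
ft_force: [0.5, 0.1, -2.4]
grip_width: 0.0203
```

>>> step_arm([
  {"xyz":[-0.1,-0.3,0],"turn":[0,0,0],"gripper":-1},
  {"xyz":[-0.2,-0.6,0],"turn":[0,0,0],"gripper":-1},
  {"xyz":[-0.3,-0.8,0],"turn":[0,0,0],"gripper":-1},
  {"xyz":[-0.3,-0.8,0],"turn":[0,0,0],"gripper":-1},
  {"xyz":[-0.3,-0.8,0],"turn":[0,0,0],"gripper":-1},
  {"xyz":[-0.3,-0.8,0],"turn":[0,0,0],"gripper":-1},
  {"xyz":[-0.3,-0.8,0],"turn":[0,0,0],"gripper":-1},
  {"xyz":[-0.3,-0.8,0],"turn":[0,0,0],"gripper":-1},
  {"xyz":[-0.3,-0.8,0],"turn":[0,0,0],"gripper":-1},
  {"xyz":[-0.3,-0.8,0],"turn":[0,0,0],"gripper":-1},
  {"xyz":[-0.3,-0.8,0],"turn":[0,0,0],"gripper":-1},
  {"xyz":[-0.3,-0.8,0],"turn":[0,0,0],"gripper":-1},
  {"xyz":[-0.2,-0.55,0],"turn":[0,0,0],"gripper":-1},
  {"xyz":[-0.12,-0.3,0],"turn":[0,0,0],"gripper":-1},
  {"xyz":[0,0,0],"turn":[0,0,0],"gripper":-1},
  {"xyz":[0,0,0],"turn":[0,0,0],"gripper":-1},
  {"xyz":[0,0,0],"turn":[0,0,0],"gripper":-1},
])

```text
time_s: 25.93
position: [0.5001, 0.3243, 0.1847]
tool_rot: [[1.0, -0.001, -0.001], [-0.001, -1.0, -0.001], [-0.001, 0.001, -1.0]]
ft_force: [-0.2, -0.8, -1.5]
grip_width: 0.0203
```

```bash
python3 - <<'E'
from h import *
s=env.observe();print(s['position'])
b,d,c=grab('scene')
# second measurement of coaster from scene view at start
z=np.load('t0.npz')
for n,im,x in(('scene',z['b'],(340,160,415,215)),('top',z['a'],(105,180,165,235))):
    hs=cv2.cvtColor(im,cv2.COLOR_RGB2HSV);m=np.zeros(im.shape[:2],np.uint8);x0,y0,x1,y1=x
    m[y0:y1,x0:x1]=((hs[...,1]>90)&(hs[...,0]<25))[y0:y1,x0:x1]
    q=max(cv2.findContours(m,0,1)[0],key=cv2.contourArea).reshape(-1,2)
    W=onplane(cams.camera_info(n),q,.008)[:,:2];print(n,cv2.fitEllipse((W*1000).astype(np.float32)))
E
```

```text
[0.50008791 0.32434161 0.18467522]
scene ((502.5981750488281, 324.9398498535156), (86.44319915771484, 88.43549346923828), 64.32691955566406)
top ((499.94464111328125, 325.3489074707031), (88.12095642089844, 88.40711212158203), 8.107032775878906)
```

>>> step_arm([
  {"xyz":[0.02,-0.02,0.3],"turn":[0,0,0],"gripper":-1},
  {"xyz":[0,0,0.6],"turn":[0,0,0],"gripper":-1},
  {"xyz":[0,0,0.7],"turn":[0,0,0],"gripper":-1},
  {"xyz":[0,0,0.5],"turn":[0,0,0],"gripper":-1},
  {"xyz":[0,0,0.3],"turn":[0,0,0],"gripper":-1},
  {"xyz":[0,0,0.2],"turn":[0,0,0],"gripper":-1},
  {"xyz":[0,0,0.1],"turn":[0,0,0],"gripper":-1},
  {"xyz":[0,0,0.1],"turn":[0,0,0],"gripper":-1},
  {"xyz":[0,0,0.05],"turn":[0,0,0],"gripper":-1},
  {"xyz":[0,0,0.03],"turn":[0,0,0],"gripper":-1},
  {"xyz":[0,0,0.03],"turn":[0,0,0],"gripper":-1},
  {"xyz":[0,0,0],"turn":[0,0,0],"gripper":-1},
])

```text
time_s: 26.98
position: [0.5008, 0.3262, 0.069]
tool_rot: [[1.0, -0.0, 0.001], [-0.0, -1.0, 0.0], [0.001, -0.0, -1.0]]
ft_force: [0.3, -0.8, -2.1]
grip_width: 0.0201
```

>>> step_arm([
  {"xyz":[0,0,0.03],"turn":[0,0,0],"gripper":-1},
  {"xyz":[0,0,0.03],"turn":[0,0,0],"gripper":-1},
  {"xyz":[0,0,0],"turn":[0,0,0],"gripper":-1},
])

```text
time_s: 27.23
position: [0.5011, 0.3263, 0.0673]
tool_rot: [[1.0, -0.0, 0.002], [-0.0, -1.0, 0.001], [0.002, -0.001, -1.0]]
ft_force: [-0.9, -0.6, 5.0]
grip_width: 0.0202
```

>>> step_arm([
  {"xyz":[0,0,0],"turn":[0,0,0],"gripper":1},
  {"xyz":[0,0,0],"turn":[0,0,0],"gripper":1},
  {"xyz":[0,0,0],"turn":[0,0,0],"gripper":1},
  {"xyz":[0,0,0],"turn":[0,0,0],"gripper":1},
  {"xyz":[0,0,-0.4],"turn":[0,0,0],"gripper":1},
  {"xyz":[0,0,-0.8],"turn":[0,0,0],"gripper":1},
  {"xyz":[0,0,-0.9],"turn":[0,0,0],"gripper":1},
  {"xyz":[0,0,-0.9],"turn":[0,0,0],"gripper":1},
  {"xyz":[0,0,-0.8],"turn":[0,0,0],"gripper":1},
  {"xyz":[0,0,-0.7],"turn":[0,0,0],"gripper":1},
  {"xyz":[-0.2,0.4,0],"turn":[0,0,0],"gripper":1},
  {"xyz":[-0.3,0.8,0],"turn":[0,0,0],"gripper":1},
  {"xyz":[-0.3,0.9,0],"turn":[0,0,0],"gripper":1},
  {"xyz":[-0.3,0.9,0],"turn":[0,0,0],"gripper":1},
  {"xyz":[-0.3,0.9,0],"turn":[0,0,0],"gripper":1},
  {"xyz":[-0.3,0.9,0],"turn":[0,0,0],"gripper":1},
  {"xyz":[-0.3,0.9,0],"turn":[0,0,0],"gripper":1},
  {"xyz":[-0.2,0.9,0],"turn":[0,0,0],"gripper":1},
  {"xyz":[-0.1,0.9,0],"turn":[0,0,0],"gripper":1},
  {"xyz":[0,0.9,0],"turn":[0,0,0],"gripper":1},
])

```text
time_s: 28.9
position: [0.4074, -0.0111, 0.2466]
tool_rot: [[1.0, 0.0, 0.0], [0.0, -1.0, -0.0], [0.0, 0.0, -1.0]]
ft_force: [1.5, 0.3, -0.5]
grip_width: 0.0855
```

>>> step_arm([
  {"xyz":[0,0.9,0],"turn":[0,0,0],"gripper":1},
  {"xyz":[0,0.9,0],"turn":[0,0,0],"gripper":1},
  {"xyz":[0,0.9,0],"turn":[0,0,0],"gripper":1},
  {"xyz":[0,0.9,0],"turn":[0,0,0],"gripper":1},
  {"xyz":[0,0.9,0],"turn":[0,0,0],"gripper":1},
  {"xyz":[0,0.9,0],"turn":[0,0,0],"gripper":1},
  {"xyz":[0,0.9,0],"turn":[0,0,0],"gripper":1},
  {"xyz":[0,0.6,0],"turn":[0,0,0],"gripper":1},
  {"xyz":[0,0.3,0],"turn":[0,0,0],"gripper":1},
  {"xyz":[0,0,0],"turn":[0,0,0],"gripper":1},
  {"xyz":[0,0,0],"turn":[0,0,0],"gripper":1},
])

```text
time_s: 29.82
position: [0.4084, -0.2972, 0.2461]
tool_rot: [[1.0, -0.001, -0.0], [-0.001, -1.0, 0.001], [-0.0, -0.001, -1.0]]
ft_force: [0.2, 0.1, -0.0]
grip_width: 0.0852
```

```bash
python3 - <<'E'
from h import *
a,d,c=grab('top');b,db,cb=grab('scene');P=cloud(c,d);Z=P[...,2]
m=(Z>.03)&(abs(P[...,0]-.5)<.05)&(abs(P[...,1]-.325)<.05);q=P[m];print('salt',(q.max(0)+q.min(0))/2,np.ptp(q,0),q[q[:,2]>.055].mean(0))
r=cv2.cvtColor(a,cv2.COLOR_RGB2HSV);k=np.zeros(Z.shape,np.uint8);k[125:205,205:320]=((r[...,1]>90)&(r[...,0]<25))[125:205,205:320]
q=max(cv2.findContours(k,0,1)[0],key=cv2.contourArea).reshape(-1,2)
print(cv2.minAreaRect((onplane(c,q,.022)[:,:2]*1000).astype(np.float32)))
save('s2',np.hstack([cv2.resize(a[120:290,90:450],(400,190)),cv2.resize(b[90:280,90:430],(400,190))]))
E
```

```text
salt [0.50050794 0.3261744  0.0517575 ] [0.05313062 0.05794239 0.04058394] [0.50040796 0.32517139 0.06693292]
((612.5908203125, 11.372772216796875), (223.15093994140625, 144.33836364746094), 87.69401550292969)
```

View pics/s2.png

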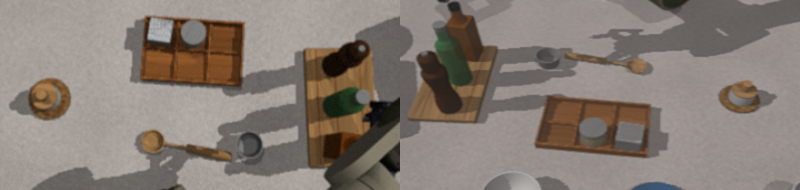

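The salt stands centred on the coaster at (45,98) in the left half, and the tray front row is empty. Next I fetch the square bottle.

>>> step_arm([
  {"xyz":[0.04,0.07,0.3],"turn":[0,0,0],"gripper":1},
  {"xyz":[0,0,0.5],"turn":[0,0,0],"gripper":1},
  {"xyz":[0,0,0.5],"turn":[0,0,0],"gripper":1},
  {"xyz":[0,0,0.3],"turn":[0,0,0],"gripper":1},
  {"xyz":[0,0,0],"turn":[0,0,0],"gripper":1},
  {"xyz":[0,0,0],"turn":[0,0,0],"gripper":-1},
  {"xyz":[0,0,0],"turn":[0,0,0],"gripper":-1},
  {"xyz":[0,0,0],"turn":[0,0,0],"gripper":-1},
  {"xyz":[0,0,0],"turn":[0,0,0],"gripper":-1},
  {"xyz":[0,0,0],"turn":[0,0,0],"gripper":-1},
  {"xyz":[0,0,0],"turn":[0,0,0],"gripper":-1},
  {"xyz":[0,0,0],"turn":[0,0,0],"gripper":-1},
  {"xyz":[0,0,0],"turn":[0,0,0],"gripper":-1},
  {"xyz":[0,0,0],"turn":[0,0,0],"gripper":-1},
  {"xyz":[0,0,0],"turn":[0,0,0],"gripper":-1},
  {"xyz":[0,0,0],"turn":[0,0,0],"gripper":-1},
  {"xyz":[0,0,0],"turn":[0,0,0],"gripper":-1},
])

```text
time_s: 31.33
position: [0.4102, -0.3008, 0.1831]
tool_rot: [[1.0, -0.0, 0.001], [-0.0, -1.0, -0.001], [0.001, 0.001, -1.0]]
ft_force: [-1.5, 0.9, 5.6]
grip_width: 0.0235
```

>>> step_arm([
  {"xyz":[0,0,-0.1],"turn":[0,0,0],"gripper":-1},
  {"xyz":[0,0,-0.3],"turn":[0,0,0],"gripper":-1},
  {"xyz":[0,0,-0.5],"turn":[0,0,0],"gripper":-1},
  {"xyz":[0,0,-0.6],"turn":[0,0,0],"gripper":-1},
  {"xyz":[0,0,-0.5],"turn":[0,0,0],"gripper":-1},
  {"xyz":[0,0,-0.2],"turn":[0,0,0],"gripper":-1},
  {"xyz":[0,-0.3,0],"turn":[0,0,0],"gripper":-1},
  {"xyz":[0,-0.6,0],"turn":[0,0,0],"gripper":-1},
  {"xyz":[0,-0.8,0],"turn":[0,0,0],"gripper":-1},
  {"xyz":[0,-0.9,0],"turn":[0,0,0],"gripper":-1},
  {"xyz":[0.2,-0.9,0],"turn":[0,0,0],"gripper":-1},
  {"xyz":[0.3,-0.9,0],"turn":[0,0,0],"gripper":-1},
  {"xyz":[0.5,-0.8,0],"turn":[0,0,0],"gripper":-1},
  {"xyz":[0.6,-0.8,0],"turn":[0,0,0],"gripper":-1},
  {"xyz":[0.6,-0.8,0],"turn":[0,0,0],"gripper":-1},
  {"xyz":[0.6,-0.8,0],"turn":[0,0,0],"gripper":-1},
  {"xyz":[0.6,-0.8,0],"turn":[0,0,0],"gripper":-1},
  {"xyz":[0.5,-0.7,0],"turn":[0,0,0],"gripper":-1},
  {"xyz":[0.3,-0.4,0],"turn":[0,0,0],"gripper":-1},
  {"xyz":[0.1,-0.16,0],"turn":[0,0,0],"gripper":-1},
])

```text
time_s: 33.0
position: [0.5825, 0.0889, 0.2679]
tool_rot: [[1.0, 0.003, -0.003], [0.003, -1.0, 0.001], [-0.003, -0.001, -1.0]]
ft_force: [0.2, -0.6, -3.9]
grip_width: 0.024
```

>>> step_arm([
  {"xyz":[0,0,0],"turn":[0,0,0],"gripper":-1},
  {"xyz":[0,0,0],"turn":[0,0,0],"gripper":-1},
])

```text
time_s: 33.17
position: [0.5814, 0.0856, 0.2692]
tool_rot: [[1.0, 0.0, -0.003], [0.0, -1.0, -0.0], [-0.003, 0.0, -1.0]]
ft_force: [-0.4, -0.2, -3.0]
grip_width: 0.0238
```

```bash
python3 - <<'E'
from h import *
s=env.observe();print(s['position'],s['time_s'])
w,_,_=grab('wrist');b,_,_=grab('scene')
save('q1',np.hstack([cv2.resize(b[90:270,120:360],(400,300)),cv2.resize(w,(400,300))]))
E
```

```text
[0.58136327 0.08557871 0.26917275] 33.1667
```

View pics/q1.png

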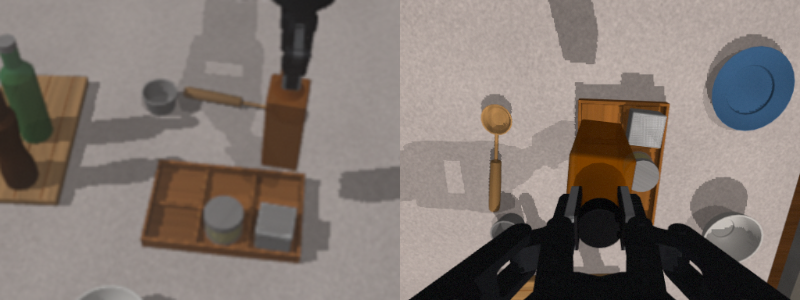

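>>> step_arm([
  {"xyz":[0,0,0.3],"turn":[0,0,0],"gripper":-1},
  {"xyz":[0,0,0.5],"turn":[0,0,0],"gripper":-1},
  {"xyz":[0,0,0.5],"turn":[0,0,0],"gripper":-1},
  {"xyz":[0,0,0.4],"turn":[0,0,0],"gripper":-1},
  {"xyz":[0,0,0.3],"turn":[0,0,0],"gripper":-1},
  {"xyz":[0,0,0.2],"turn":[0,0,0],"gripper":-1},
  {"xyz":[0,0,0.1],"turn":[0,0,0],"gripper":-1},
  {"xyz":[0,0,0.05],"turn":[0,0,0],"gripper":-1},
  {"xyz":[0,0,0.03],"turn":[0,0,0],"gripper":-1},
  {"xyz":[0,0,0.03],"turn":[0,0,0],"gripper":-1},
  {"xyz":[0,0,0],"turn":[0,0,0],"gripper":-1},
  {"xyz":[0,0,0],"turn":[0,0,0],"gripper":-1},
])

```text
time_s: 34.27
position: [0.5823, 0.0857, 0.1744]
tool_rot: [[1.0, -0.0, 0.001], [-0.0, -1.0, -0.0], [0.001, 0.0, -1.0]]
ft_force: [0.3, -0.3, -3.5]
grip_width: 0.0238
```

>>> step_arm([
  {"xyz":[0,0,0.04],"turn":[0,0,0],"gripper":-1},
  {"xyz":[0,0,0.03],"turn":[0,0,0],"gripper":-1},
  {"xyz":[0,0,0.02],"turn":[0,0,0],"gripper":-1},
  {"xyz":[0,0,0],"turn":[0,0,0],"gripper":-1},
])

```text
time_s: 34.6
position: [0.5823, 0.0858, 0.1711]
tool_rot: [[1.0, -0.0, 0.001], [-0.0, -1.0, -0.0], [0.001, 0.0, -1.0]]
ft_force: [-1.8, 0.3, 4.6]
grip_width: 0.0238
```

>>> step_arm([
  {"xyz":[0,0,0],"turn":[0,0,0],"gripper":1},
  {"xyz":[0,0,0],"turn":[0,0,0],"gripper":1},
  {"xyz":[0,0,0],"turn":[0,0,0],"gripper":1},
  {"xyz":[0,0,0],"turn":[0,0,0],"gripper":1},
  {"xyz":[0,0,-0.6],"turn":[0,0,0],"gripper":1},
  {"xyz":[0,0,-0.7],"turn":[0,0,0],"gripper":1},
  {"xyz":[0,0,-0.7],"turn":[0,0,0],"gripper":1},
  {"xyz":[-0.1,0.4,0],"turn":[0,0,0],"gripper":1},
  {"xyz":[-0.2,0.9,0],"turn":[0,0,0],"gripper":1},
  {"xyz":[-0.3,0.9,0],"turn":[0,0,0],"gripper":1},
  {"xyz":[-0.3,0.9,0],"turn":[0,0,0],"gripper":1},
  {"xyz":[-0.3,0.9,0],"turn":[0,0,0],"gripper":1},
  {"xyz":[-0.3,0.9,0],"turn":[0,0,0],"gripper":1},
  {"xyz":[-0.3,0.9,0],"turn":[0,0,0],"gripper":1},
  {"xyz":[-0.2,0.9,0],"turn":[0,0,0],"gripper":1},
  {"xyz":[-0.1,0.9,0],"turn":[0,0,0],"gripper":1},
  {"xyz":[0,0.9,0],"turn":[0,0,0],"gripper":1},
  {"xyz":[0,0.8,0],"turn":[0,0,0],"gripper":1},
  {"xyz":[0,0.4,0],"turn":[0,0,0],"gripper":1},
  {"xyz":[0,0,0],"turn":[0,0,0],"gripper":1},
])

```text
time_s: 36.27
position: [0.4977, -0.3051, 0.2496]
tool_rot: [[1.0, -0.004, -0.0], [-0.004, -1.0, -0.0], [-0.0, 0.0, -1.0]]
ft_force: [0.7, 0.5, -0.5]
grip_width: 0.085
```

>>> step_arm([
  {"xyz":[0,0,0],"turn":[0,0,0],"gripper":1},
])

```text
time_s: 36.35
position: [0.498, -0.3021, 0.25]
tool_rot: [[1.0, -0.001, -0.0], [-0.001, -1.0, 0.001], [-0.0, -0.001, -1.0]]
ft_force: [-0.5, -0.7, 0.6]
grip_width: 0.0855
```

Descend 58 mm to 0.192, then close.

>>> step_arm([
  {"xyz":[0,0,0.35],"turn":[0,0,0],"gripper":1},
  {"xyz":[0,0,0.5],"turn":[0,0,0],"gripper":1},
  {"xyz":[0,0,0.4],"turn":[0,0,0],"gripper":1},
  {"xyz":[0,0,0.2],"turn":[0,0,0],"gripper":1},
  {"xyz":[0,0,0],"turn":[0,0,0],"gripper":1},
  {"xyz":[0,0,0],"turn":[0,0,0],"gripper":-1},
  {"xyz":[0,0,0],"turn":[0,0,0],"gripper":-1},
  {"xyz":[0,0,0],"turn":[0,0,0],"gripper":-1},
  {"xyz":[0,0,0],"turn":[0,0,0],"gripper":-1},
  {"xyz":[0,0,0],"turn":[0,0,0],"gripper":-1},
  {"xyz":[0,0,0],"turn":[0,0,0],"gripper":-1},
  {"xyz":[0,0,0],"turn":[0,0,0],"gripper":-1},
  {"xyz":[0,0,0],"turn":[0,0,0],"gripper":-1},
  {"xyz":[0,0,0],"turn":[0,0,0],"gripper":-1},
  {"xyz":[0,0,0],"turn":[0,0,0],"gripper":-1},
  {"xyz":[0,0,0],"turn":[0,0,0],"gripper":-1},
  {"xyz":[0,0,0],"turn":[0,0,0],"gripper":-1},
])

```text
time_s: 37.77
position: [0.4984, -0.3024, 0.193]
tool_rot: [[1.0, -0.0, 0.001], [-0.0, -1.0, -0.001], [0.001, 0.001, -1.0]]
ft_force: [0.5, 1.0, 5.0]
grip_width: 0.0248
```

>>> step_arm([
  {"xyz":[0,0,-0.1],"turn":[0,0,0],"gripper":-1},
  {"xyz":[0,0,-0.3],"turn":[0,0,0],"gripper":-1},
  {"xyz":[0,0,-0.5],"turn":[0,0,0],"gripper":-1},
  {"xyz":[0,0,-0.6],"turn":[0,0,0],"gripper":-1},
  {"xyz":[0,0,-0.5],"turn":[0,0,0],"gripper":-1},
  {"xyz":[0,0,-0.2],"turn":[0,0,0],"gripper":-1},
  {"xyz":[0,-0.3,0],"turn":[0,0,0],"gripper":-1},
  {"xyz":[0,-0.6,0],"turn":[0,0,0],"gripper":-1},
  {"xyz":[0,-0.8,0],"turn":[0,0,0],"gripper":-1},
  {"xyz":[0.1,-0.8,0],"turn":[0,0,0],"gripper":-1},
  {"xyz":[0.3,-0.8,0],"turn":[0,0,0],"gripper":-1},
  {"xyz":[0.3,-0.8,0],"turn":[0,0,0],"gripper":-1},
  {"xyz":[0.3,-0.8,0],"turn":[0,0,0],"gripper":-1},
  {"xyz":[0.3,-0.8,0],"turn":[0,0,0],"gripper":-1},
  {"xyz":[0.3,-0.8,0],"turn":[0,0,0],"gripper":-1},
  {"xyz":[0.2,-0.7,0],"turn":[0,0,0],"gripper":-1},
  {"xyz":[0.15,-0.5,0],"turn":[0,0,0],"gripper":-1},
  {"xyz":[0.05,-0.18,0],"turn":[0,0,0],"gripper":-1},
  {"xyz":[0,0,0],"turn":[0,0,0],"gripper":-1},
  {"xyz":[0,0,0],"turn":[0,0,0],"gripper":-1},
])

```text
time_s: 39.43
position: [0.5775, 0.013, 0.2791]
tool_rot: [[1.0, 0.0, -0.003], [0.0, -1.0, -0.0], [-0.003, 0.0, -1.0]]
ft_force: [0.2, -0.6, -5.1]
grip_width: 0.0249
```

Descend 98 mm to 0.181.

>>> step_arm([
  {"xyz":[0.03,0,0.3],"turn":[0,0,0],"gripper":-1},
  {"xyz":[0,0,0.5],"turn":[0,0,0],"gripper":-1},
  {"xyz":[0,0,0.5],"turn":[0,0,0],"gripper":-1},
  {"xyz":[0,0,0.4],"turn":[0,0,0],"gripper":-1},
  {"xyz":[0,0,0.3],"turn":[0,0,0],"gripper":-1},
  {"xyz":[0,0,0.2],"turn":[0,0,0],"gripper":-1},
  {"xyz":[0,0,0.1],"turn":[0,0,0],"gripper":-1},
  {"xyz":[0,0,0.05],"turn":[0,0,0],"gripper":-1},
  {"xyz":[0,0,0.03],"turn":[0,0,0],"gripper":-1},
  {"xyz":[0,0,0.03],"turn":[0,0,0],"gripper":-1},
  {"xyz":[0,0,0],"turn":[0,0,0],"gripper":-1},
  {"xyz":[0,0,0],"turn":[0,0,0],"gripper":-1},
])

```text
time_s: 40.43
position: [0.5795, 0.0129, 0.1843]
tool_rot: [[1.0, -0.0, 0.001], [-0.0, -1.0, -0.0], [0.001, 0.0, -1.0]]
ft_force: [0.2, 0.1, -4.9]
grip_width: 0.0247
```

>>> step_arm([
  {"xyz":[0,0,0.04],"turn":[0,0,0],"gripper":-1},
  {"xyz":[0,0,0.03],"turn":[0,0,0],"gripper":-1},
  {"xyz":[0,0,0.03],"turn":[0,0,0],"gripper":-1},
  {"xyz":[0,0,0],"turn":[0,0,0],"gripper":-1},
])

```text
time_s: 40.77
position: [0.5796, 0.013, 0.181]
tool_rot: [[1.0, 0.0, 0.002], [0.0, -1.0, -0.0], [0.002, 0.0, -1.0]]
ft_force: [-2.0, 1.2, 3.4]
grip_width: 0.0248
```

Release, rise to 0.255, go to the mill at (0.585, -0.298): dx +5 mm, dy -311 mm.

>>> step_arm([
  {"xyz":[0,0,0],"turn":[0,0,0],"gripper":1},
  {"xyz":[0,0,0],"turn":[0,0,0],"gripper":1},
  {"xyz":[0,0,0],"turn":[0,0,0],"gripper":1},
  {"xyz":[0,0,0],"turn":[0,0,0],"gripper":1},
  {"xyz":[0,0,-0.5],"turn":[0,0,0],"gripper":1},
  {"xyz":[0,0,-0.7],"turn":[0,0,0],"gripper":1},
  {"xyz":[0,0,-0.6],"turn":[0,0,0],"gripper":1},
  {"xyz":[0.03,0.4,0],"turn":[0,0,0],"gripper":1},
  {"xyz":[0.03,0.8,0],"turn":[0,0,0],"gripper":1},
  {"xyz":[0.03,0.9,0],"turn":[0,0,0],"gripper":1},
  {"xyz":[0.03,0.9,0],"turn":[0,0,0],"gripper":1},
  {"xyz":[0.02,0.9,0],"turn":[0,0,0],"gripper":1},
  {"xyz":[0,0.9,0],"turn":[0,0,0],"gripper":1},
  {"xyz":[0,0.9,0],"turn":[0,0,0],"gripper":1},
  {"xyz":[0,0.9,0],"turn":[0,0,0],"gripper":1},
  {"xyz":[0,0.7,0],"turn":[0,0,0],"gripper":1},
  {"xyz":[0,0.47,0],"turn":[0,0,0],"gripper":1},
  {"xyz":[0,0,0],"turn":[0,0,0],"gripper":1},
  {"xyz":[0,0,0],"turn":[0,0,0],"gripper":1},
])

```text
time_s: 42.35
position: [0.5847, -0.2986, 0.2514]
tool_rot: [[1.0, -0.002, -0.0], [-0.002, -1.0, 0.001], [-0.0, -0.001, -1.0]]
ft_force: [-0.1, 0.8, -0.3]
grip_width: 0.085
```

>>> step_arm([
  {"xyz":[0,0.06,0.3],"turn":[0,0,0],"gripper":1},
  {"xyz":[0,0,0.5],"turn":[0,0,0],"gripper":1},
  {"xyz":[0,0,0.5],"turn":[0,0,0],"gripper":1},
  {"xyz":[0,0,0.25],"turn":[0,0,0],"gripper":1},
  {"xyz":[0,0,0],"turn":[0,0,0],"gripper":1},
  {"xyz":[0,0,0],"turn":[0,0,0],"gripper":-1},
  {"xyz":[0,0,0],"turn":[0,0,0],"gripper":-1},
  {"xyz":[0,0,0],"turn":[0,0,0],"gripper":-1},
  {"xyz":[0,0,0],"turn":[0,0,0],"gripper":-1},
  {"xyz":[0,0,0],"turn":[0,0,0],"gripper":-1},
  {"xyz":[0,0,0],"turn":[0,0,0],"gripper":-1},
  {"xyz":[0,0,0],"turn":[0,0,0],"gripper":-1},
  {"xyz":[0,0,0],"turn":[0,0,0],"gripper":-1},
  {"xyz":[0,0,0],"turn":[0,0,0],"gripper":-1},
  {"xyz":[0,0,0],"turn":[0,0,0],"gripper":-1},
  {"xyz":[0,0,0],"turn":[0,0,0],"gripper":-1},
  {"xyz":[0,0,0],"turn":[0,0,0],"gripper":-1},
])

```text
time_s: 43.77
position: [0.5854, -0.3005, 0.1912]
tool_rot: [[1.0, -0.0, 0.002], [-0.0, -1.0, -0.001], [0.002, 0.001, -1.0]]
ft_force: [1.6, 1.2, 6.1]
grip_width: 0.0366
```

>>> step_arm([
  {"xyz":[0,0,-0.1],"turn":[0,0,0],"gripper":-1},
  {"xyz":[0,0,-0.3],"turn":[0,0,0],"gripper":-1},
  {"xyz":[0,0,-0.5],"turn":[0,0,0],"gripper":-1},
  {"xyz":[0,0,-0.6],"turn":[0,0,0],"gripper":-1},
  {"xyz":[0,0,-0.5],"turn":[0,0,0],"gripper":-1},
  {"xyz":[0,0,-0.1],"turn":[0,0,0],"gripper":-1},
  {"xyz":[-0.03,-0.3,0],"turn":[0,0,0],"gripper":-1},
  {"xyz":[-0.04,-0.6,0],"turn":[0,0,0],"gripper":-1},
  {"xyz":[-0.04,-0.8,0],"turn":[0,0,0],"gripper":-1},
  {"xyz":[-0.04,-0.8,0],"turn":[0,0,0],"gripper":-1},
  {"xyz":[-0.04,-0.8,0],"turn":[0,0,0],"gripper":-1},
  {"xyz":[-0.04,-0.8,0],"turn":[0,0,0],"gripper":-1},
  {"xyz":[0,-0.7,0],"turn":[0,0,0],"gripper":-1},
  {"xyz":[0,-0.6,0],"turn":[0,0,0],"gripper":-1},
  {"xyz":[0,-0.4,0],"turn":[0,0,0],"gripper":-1},
  {"xyz":[0,-0.2,0],"turn":[0,0,0],"gripper":-1},
  {"xyz":[0,0,0],"turn":[0,0,0],"gripper":-1},
  {"xyz":[0,0,0],"turn":[0,0,0],"gripper":-1},
])

```text
time_s: 45.27
position: [0.5754, -0.0603, 0.273]
tool_rot: [[1.0, 0.0, -0.002], [0.0, -1.0, 0.0], [-0.002, -0.0, -1.0]]
ft_force: [-0.2, -0.4, -3.8]
grip_width: 0.0365
```

```bash
python3 - <<'E'
from h import *
s=env.observe();print(s['position'],s['time_s'])
w,_,_=grab('wrist');b,_,_=grab('scene')
save('p1',np.hstack([cv2.resize(b[90:270,120:360],(400,300)),cv2.resize(w,(400,300))]))
E
```

```text
[ 0.57540275 -0.06027667  0.27296748] 45.2667
```

View pics/p1.png

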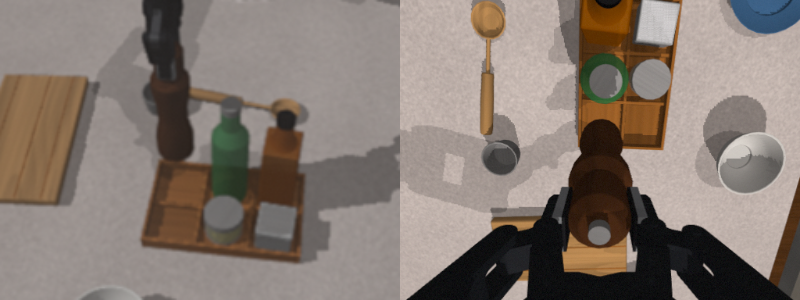

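The oil and square bottles stand in their bays. The mill is held upright over the -y front bay. Descend 94 mm to 0.179.

>>> step_arm([
  {"xyz":[0,0,0.3],"turn":[0,0,0],"gripper":-1},
  {"xyz":[0,0,0.5],"turn":[0,0,0],"gripper":-1},
  {"xyz":[0,0,0.5],"turn":[0,0,0],"gripper":-1},
  {"xyz":[0,0,0.4],"turn":[0,0,0],"gripper":-1},
  {"xyz":[0,0,0.2],"turn":[0,0,0],"gripper":-1},
  {"xyz":[0,0,0.15],"turn":[0,0,0],"gripper":-1},
  {"xyz":[0,0,0.1],"turn":[0,0,0],"gripper":-1},
  {"xyz":[0,0,0.05],"turn":[0,0,0],"gripper":-1},
  {"xyz":[0,0,0.03],"turn":[0,0,0],"gripper":-1},
  {"xyz":[0,0,0.03],"turn":[0,0,0],"gripper":-1},
  {"xyz":[0,0,0],"turn":[0,0,0],"gripper":-1},
  {"xyz":[0,0,0],"turn":[0,0,0],"gripper":-1},
])

```text
time_s: 46.37
position: [0.5759, -0.0602, 0.1839]
tool_rot: [[1.0, -0.0, 0.001], [-0.0, -1.0, -0.0], [0.001, 0.0, -1.0]]
ft_force: [0.3, -0.3, -3.2]
grip_width: 0.036
```

>>> step_arm([
  {"xyz":[0,0,0.05],"turn":[0,0,0],"gripper":-1},
  {"xyz":[0,0,0.05],"turn":[0,0,0],"gripper":-1},
  {"xyz":[0,0,0.03],"turn":[0,0,0],"gripper":-1},
  {"xyz":[0,0,0],"turn":[0,0,0],"gripper":-1},
])

```text
time_s: 46.7
position: [0.576, -0.0603, 0.1792]
tool_rot: [[1.0, -0.0, 0.001], [-0.0, -1.0, -0.001], [0.001, 0.001, -1.0]]
ft_force: [-0.6, 0.1, 3.5]
grip_width: 0.036
```

Release, rise well clear, and back away towards the robot.

>>> step_arm([
  {"xyz":[0,0,0],"turn":[0,0,0],"gripper":1},
  {"xyz":[0,0,0],"turn":[0,0,0],"gripper":1},
  {"xyz":[0,0,0],"turn":[0,0,0],"gripper":1},
  {"xyz":[0,0,0],"turn":[0,0,0],"gripper":1},
  {"xyz":[0,0,-0.5],"turn":[0,0,0],"gripper":1},
  {"xyz":[0,0,-0.8],"turn":[0,0,0],"gripper":1},
  {"xyz":[0,0,-0.8],"turn":[0,0,0],"gripper":1},
  {"xyz":[0,0,-0.4],"turn":[0,0,0],"gripper":1},
  {"xyz":[-0.3,0.3,0],"turn":[0,0,0],"gripper":1},
  {"xyz":[-0.6,0.6,0],"turn":[0,0,0],"gripper":1},
  {"xyz":[-0.6,0.6,0],"turn":[0,0,0],"gripper":1},
  {"xyz":[-0.6,0.6,0],"turn":[0,0,0],"gripper":1},
  {"xyz":[-0.6,0.6,0],"turn":[0,0,0],"gripper":1},
  {"xyz":[-0.6,0.6,0],"turn":[0,0,0],"gripper":1},
  {"xyz":[-0.6,0.6,0],"turn":[0,0,0],"gripper":1},
  {"xyz":[-0.3,0.3,0],"turn":[0,0,0],"gripper":1},
  {"xyz":[0,0,0],"turn":[0,0,0],"gripper":1},
  {"xyz":[0,0,0],"turn":[0,0,0],"gripper":1},
  {"xyz":[0,0,0],"turn":[0,0,0],"gripper":1},
])

```text
time_s: 48.28
position: [0.4081, -0.2279, 0.2784]
tool_rot: [[1.0, 0.0, 0.0], [0.0, -1.0, 0.0], [0.0, -0.0, -1.0]]
ft_force: [-0.1, -0.5, -1.4]
grip_width: 0.0852
```

```bash
python3 - <<'E'
from h import *
a,d,c=grab('top');b,db,cb=grab('scene');P=cloud(c,d);Z=P[...,2]
R=np.zeros(Z.shape,np.uint8);R[120:210,200:330]=1
for lo,hi in((.17,.21),(.04,.06)):
    n,l,s,ce=cv2.connectedComponentsWithStats((R*(Z>lo)*(Z<hi)).astype(np.uint8))
    for i in range(1,n):
        if s[i,4]>50: print(lo,np.round(P[l==i].mean(0),4))
q=P[(Z>.055)&(abs(P[...,0]-.5)<.05)&(abs(P[...,1]-.325)<.05)];print('salt',q.mean(0),env.observe()['position'])
save('f',np.hstack([cv2.resize(a[110:290,90:450],(400,200)),cv2.resize(b[90:290,90:430],(400,235))[:200]]))
E
```

```text
0.17 [0.5807 0.0844 0.1829]
0.17 [0.5776 0.0139 0.1955]
0.17 [ 0.5756 -0.0605  0.1885]
0.04 [0.6496 0.0835 0.049 ]
0.04 [0.6465 0.0108 0.0527]
0.04 [ 0.5633 -0.0557  0.0499]
salt [0.50041693 0.32531109 0.06736198] [ 0.4082956  -0.2275723   0.27829227]
```

View pics/f.png

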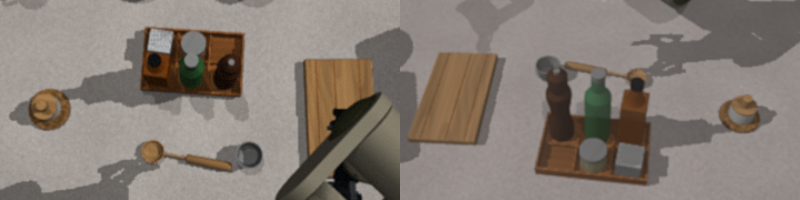

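All three stand in their own bays, the salt is centred on the coaster, and the tin and jar are unmoved.

```bash
python3 -c "
from rig import order; print(order.close_job())"
```

```text
the job is handed in; nothing more can be done
None
```

The job is done and handed in at about 48 s of the 136 s allowed. I moved the mill, the oil bottle and the square bottle to the board, and took the salt cellar by its knob to the coaster. Then I put the square bottle, the oil bottle and the mill back in their own bays.

- **Tall things:** in the last camera check their tops were within 3 mm of where they started, and all three stood upright.
- **Salt cellar:** it stands about 1–2 mm from the coaster's centre. The two camera views of the coaster disagreed by about 2.5 mm in x, so I aimed between them.
- **Spice tin and mustard jar:** the tin's position did not change. The jar was partly hidden behind the oil bottle at the start, so I judged it by eye, and it looks the same.
- **Forces:** the highest wrist reading shown was 19 N, when setting the square bottle on the board. Readings come only at the end of each move, so a brief higher peak would not have shown.

No check failed.

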